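Fit the drilling template over the index pin

TASK

Pick the aluminium drilling template off its rest board by the wooden grip and fit it on the oak block in the vice: fence against the block's side on the vice's screw side, index hole down over the steel pin, plate fully home and flush on the block, then let go. The plate hides the pin while you work, so let the template ride lightly on it and slide it along the block until you feel the hole drop over the pin. Use no more than light hand pressure, no more than 3.5 kg, and leave the other things on the bench where they are.

Things in the scene. Friction and masses are not known exactly. Their poses are not given: they have to be found in the camera images.
- template: Drilling template: bare aluminium plate 78 mm (its x) by 150 mm (y), 6 mm thick, spanning x -35 to +43, y -75 to +75 mm; origin on the plate's underside, z up. A fence hangs under its +x edge, a wooden grip bar and three small steel drill bushes (too narrow for the pin) stand on top. About 0.3 kg, mass centre near x +7, y 0 mm.
- grip (a point): Centre of the template's dark hardwood grip bar, at x -14, y +12, z 23 mm of the template: 22 mm across (x), 70 mm long (y), from the plate's top (z 6) to z 40 mm. Axes as the template's.
- fence (a point): Middle of the lower inner edge of the template's fence, at x +35, y 0, z -16 mm of the template. The fence is an aluminium strip 8 mm thick, 16 mm deep, along the whole 150 mm edge; its inner face looks to -x.
- index_hole (a point): Centre of the template's index hole at the plate's underside, at x +14.5, y -40 mm of the template: plain open round hole, 12 mm diameter, right through. Axes as the template's.
- block: Oak block held fast in the vice, 70 mm (x) by 180 mm (y) by 90 mm high, 43 mm of it above the jaws; origin at the centre of its underside, z up, +x towards the vice's screw and T-handle. When the template is home its axes point as the block's, and its fence lies along the block's +x side with 0.5 mm play.
- block_top (a point): Centre of the block's flat top face, 208 mm above the bench; axes as the block's.
- pin_line (a point): Point on the block's top, 15 mm to +x and 15 mm to -y of its centre. The fixed steel index pin (10 mm diameter, 8 mm high, slightly bevelled end) stands exactly on the line from this point along the block's -y, 20 mm in from the +x side, its centre anywhere from 5 to 35 mm along it: its own place is not reported.
- vise: Red bench vice bolted to the bench, jaws 100 mm wide; origin at the centre of its swivel base on the bench; +x from the fixed jaw to the moving jaw, screw and T-handle. Jaw tops 165 mm above the bench.
- rest: Plywood rest board fixed to the bench, 66 by 165 by 25 mm; origin at the centre of its underside. At the start the template lies on it, axes alike, its fence hanging free beside the board's +x side.
- glue: Glue bottle standing on the bench, 42 mm diameter, 115 mm high; origin under its middle. Leave it alone.
- chisel: Wood chisel lying beyond the template's fence side, about 250 mm long (x, blade towards +x), 29 mm high; origin near its middle, on the bench. Leave it alone.
- mallet: Turned wooden mallet lying on the bench, 270 mm long (x), 92 mm high; origin near its middle, on the bench. Leave it alone.
- square: Try square lying on the bench, stock 105 mm (x), blade 150 mm (y), 16 mm high; origin under the stock's middle. Leave it alone.
- tape: Roll of paper tape lying flat, 90 mm diameter, 22 mm high; origin at the centre of its underside. Leave it alone.
- driver: Screwdriver with an orange handle lying on the bench along its x, blade towards +x. Leave it alone.
- jar: White lidded jar standing on the bench, 60 mm diameter, 55 mm high; origin under its middle. Leave it alone.

How it is judged:
By the outcome, as a careful person would: the job done as asked, in the order asked, and still so for the second after the job is handed in, with the robot touching nothing.
It also fails if it takes over 70 s, if anything falls off the work surface, if the arm or the gripper's body presses on something with over 40 N, if the wrist force passes 120 N, or if a joint passes its speed limit or range.

ROBOT

A 6-joint arm with a two-finger parallel gripper is mounted at the origin on the work surface. World frame = base frame: x ahead of the robot, y to its left, z up, the work surface at z = 0. Lengths are in m, angles in rad, forces in N, time in s.
With the tool pointing down it reaches from about 0.375 to 0.75 m from the base axis. Payload 9 kg.
Tool frame: the origin (TCP) lies at the very end of the fingers, on their centre line; the grasp point (between the pads) lies 19 mm behind it (arm.grip_point_offset is the distance from the TCP to the grasp point, in m); z points along the fingers, y is the line along which they close (so a half turn about z gives the same grasp; the last joint's range is limited). The gripper opens to 85 mm and grips with 20 to 120 N. Pads are 22 mm wide; open, the fingers measure 114 mm over their backs; the gripper's body (76 mm by 85 mm) begins 54 mm behind the grasp point. The pads swing forward as they close: fully open they stand 13 mm farther back than shut.
Start: joints at [-1.532, 0.104, 0.097, 1.564, 0, 1.353], TCP at [0.152, -0.58, 0.231] pointing down, gripper open.
Joint ranges: [-2.99, 2.99], [-0.84, 1.86], [-1.1, 1.16], [-1.84, 2.11], [-1.51, 1.56], [-3.14, 3.14]. Speed limits (rad/s): [2.22, 2.22, 2.57, 3.14, 3.14, 3.14].

INTERFACE

Orientations are given as a rotation vector (axis times angle).
In Python, from rig import monitor, grab_frame, calibration, workorder, arm gives the robot as it stands.
- The arm moves only by the tool move_arm, never from a script. Its argument "targets" is a list of rows, each a list of 6 numbers: the shift along the tool's x, y, z in cm, then the turn, a rotation vector about the tool's x, y, z in rad. In form: [[dx, dy, dz, ax, ay, az], ...]. A call has exactly 8 rows; each row is the pose to reach, as a shift and turn from the pose commanded when the call began, along the tool's axes at that moment; what a row does not reach only later rows make up. A row lasts 1/8 s, in which the tool goes at most 62.5 mm and 10.7 degrees, less where a joint would pass 70% of its speed; a pose out of reach is approached as far as the arm can. A call with a gripper value outside its range is refused whole. "grip" is the opening, from 0 (shut) to 1 (fully open), set as the call begins (left out, the last holds). The fingers move at their own pace and stop on an object; the grip force is fixed at half the most. Time passes only in rows, so rows that repeat a pose let the fingers close, or fill a call up. It gives the time, the measured TCP pose, the force, the opening and the grip force at its end, in the units of the state.
- monitor.get_state(): the state, without advancing time (a new reading comes with each control period).
- grab_frame(name): name is "scene" or "top" or "wrist"; returns (picture, depth): 400x640x3 uint8, red, green, blue; 400x640 float32, m along the optical axis (not along the pixel's ray), 0 where there is no reading.
- calibration(name): a dict with "K" (3x3 intrinsics, pixels), "k1" (the pictures are not rectified: a ray, as slopes to the right and down, at radius r is drawn at 1 + k1 r^2 times it, then the intrinsics apply), "eye" and "attitude" of the camera in the world; the wrist camera has in their place "tool_from_camera" (4x4, takes a point from camera to tool coordinates, whose origin is the TCP and whose axes are the flange's). Camera axes: x right, y down, z forward; pixel columns grow to the right and rows downward; lengths in m; the calibration is good to about 2 mm. A picture is of the moment at which its call begins: read the wrist's pose just before it. calibration takes no time and is no camera call.
- workorder.job_done(): hands the job in; it is judged then, once.
The state is a dict: "time": time; "qpos": joint angles; "qd": joint speeds; "effort": joint torques, N m; "eef_pos": TCP position; "ee_rot": TCP orientation; "force": force on the tool from outside, world axes, zero at the start; "ft_torque": the same for the moment, N m; "grip_width": finger opening in m; "grip_force": force on a finger pad.
Only numpy, scipy, OpenCV 4.12 (cv2) and the standard library are available. Lean on these libraries where they do the work, as an engineer would, in place of code of your own. Each camera call takes 0.05 s, during which the arm holds its last target. There are 200 camera calls.

## Working session

There is one attempt and no reset: what is moved stays moved. The work goes in short steps, Python scripts to look and compute and a tool call to move; the robot and the scene stay as the last step left them, time stands still between calls to the robot, and variables do not carry over. Pictures are saved under pics/ and viewed, at most 10 in all, crops included, and the job is handed in when it is done.

Besides the shell and the picture viewer there is one more tool, called after "Emit:" by a JSON object that holds its "op" and its "data", one argument or row to a line. move_arm: Moves the arm, as the interface text tells. Its arguments: {"type":"object","properties":{"targets":{"type":"array"},"grip":{"type":"number"}},"required":["targets"]}

```bash
ls; mkdir -p pics
python3 - <<'E'
from rig import monitor, grab_frame, calibration, arm
import cv2,numpy as np
s=monitor.get_state();print(s['time'],s['eef_pos'],s['ee_rot'],s['grip_width'])
for n in ("scene","top","wrist"):
    im,d=grab_frame(n);cv2.imwrite(f"pics/{n}0.png",im[:,:,::-1]);np.savez(f"{n}0.npz",im=im,d=d)
    print(n,calibration(n),(d>0).mean())
E
```

```text
pics
0.0 [ 0.15239551 -0.57995828  0.23050854] [-3.11436951e+00 -4.02170610e-01 -1.62101794e-04] 0.08529416620403588
scene {'K': array([[366.75598735,   0.        , 322.08497386],
       [  0.        , 366.75598735, 197.99957742],
       [  0.        ,   0.        ,   1.        ]]), 'k1': 0.0005305784204386449, 'eye': array([0.50344774, 0.64941849, 0.94908133]), 'attitude': array([-0.02806115, -2.92339881,  1.11315447])} 0.99591796875
top {'K': array([[438.16811852,   0.        , 320.15465329],
       [  0.        , 438.16811852, 199.4798315 ],
       [  0.        ,   0.        ,   1.        ]]), 'k1': -0.0834245038317709, 'eye': array([ 0.31909707, -0.04058364,  1.46034103]), 'attitude': array([-2.17849857,  2.15263548, -0.12279667])} 0.99601171875
wrist {'K': array([[278.95007852,   0.        , 316.32208191],
       [  0.        , 278.95007852, 197.02912249],
       [  0.        ,   0.        ,   1.        ]]), 'k1': -0.012664616425032228, 'tool_from_camera': array([[-8.25615504e-04, -9.51988000e-01, -3.06134228e-01,
         7.81990815e-02],
       [ 9.99999591e-01, -8.98618334e-04,  9.75346798e-05,
        -2.49704250e-04],
       [-3.67949675e-04, -3.06134022e-01,  9.51988353e-01,
        -1.41897680e-01],
       [ 0.00000000e+00,  0.00000000e+00,  0.00000000e+00,
         1.00000000e+00]])} 0.99580078125
```

View pics/top0.png

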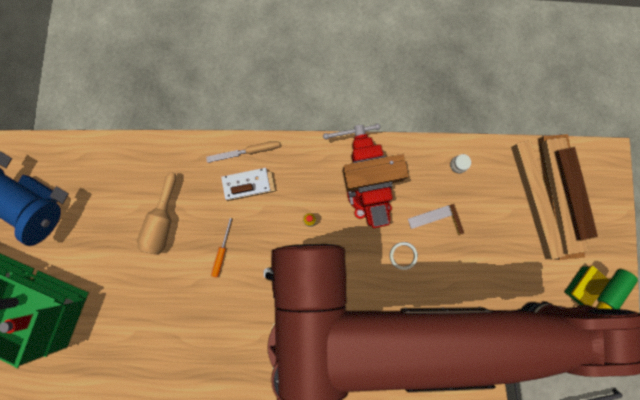

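View pics/scene0.png

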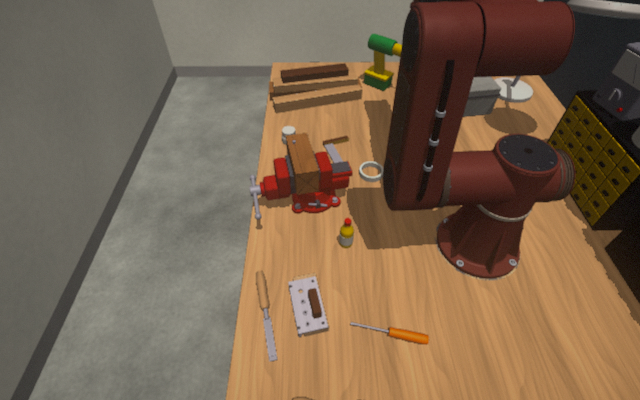

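The top view shows the template at about (247,184) with its fence side up towards the chisel (world +x), the block at (376,172), and the vice screw at (360,130). The scene view agrees. Next I'll measure both with the depth images.

```bash
cat > h.py <<'E'
import numpy as np,cv2
from scipy.spatial.transform import Rotation as R
from rig import monitor,grab_frame,calibration
def rays(n):
    c=calibration(n);K=c['K'];u,v=np.meshgrid(np.arange(640),np.arange(400))
    pd=np.stack([(u-K[0,2])/K[0,0],(v-K[1,2])/K[1,1]],-1);p=pd.copy()
    for _ in range(5): p=pd/(1+c['k1']*(p**2).sum(-1,keepdims=True))
    return np.concatenate([p,np.ones((400,640,1))],-1)
def pose(n,s=None):
    c=calibration(n)
    if n!='wrist': return R.from_rotvec(c['attitude']).as_matrix(),c['eye']
    Rt=R.from_rotvec(s['ee_rot']).as_matrix();T=c['tool_from_camera']
    return Rt@T[:3,:3],Rt@T[:3,3]+s['eef_pos']
def cloud(n,d,s=None):
    A,e=pose(n,s);return (rays(n)*d[...,None])@A.T+e
def onplane(n,z,s=None):
    A,e=pose(n,s);r=rays(n)@A.T;return e+r*((z-e[2])/r[...,2])[...,None]
def rect(m,P):
    """largest blob of mask -> centre, size, angle of min area rect in world xy"""
    n,l,st,_=cv2.connectedComponentsWithStats(m.astype(np.uint8));k=1+np.argmax(st[1:,4])
    q=P[l==k][:,:2];c,sz,a=cv2.minAreaRect((q*1000).astype(np.float32));return np.round(c,1),np.round(sz,1),round(a,2),int(st[k,4])
E
python3 - <<'E'
from h import *
for n in ('top','scene'):
    d=np.load(n+'0.npz')['d'];P=cloud(n,d);x,y,z=P[...,0],P[...,1],P[...,2]
    roi=(x>.35)&(x<.8)
    m=roi&(abs(z-.208)<.006)&(abs(y+.2)<.2);print(n,'block',rect(m,P),np.median(z[m]))
    m=roi&(z>.02)&(z<.085)&(y>.07)&(y<.32)&(x<.66)
    print(n,'templ',rect(m,onplane(n,.031)),np.median(z[m]))
    m=roi&(z>.05)&(z<.085)&(y>.07)&(y<.32)&(x<.66)
    print(n,'grip',rect(m,onplane(n,.065)),np.median(z[m]))
    m=roi&(z>.09)&(z<.125)&(y>-.05)&(y<.1);print('glue',rect(m,P))
E
```

```text
top block (array([ 544.8, -203.4]), array([ 70.6, 178.2]), 11.74, 1428) 0.20860925684888443
top templ (array([528.6, 196.5]), array([ 82.8, 167. ]), 12.06, 1213) 0.031237088930529344
top grip (array([508.2, 211.6]), array([24.2, 71.1]), 11.36, 165) 0.06459391310957496
glue (array([410.4, -10.1]), array([19.1, 17.6]), 45.9, 37)
scene block (array([ 543.4, -202.4]), array([ 70.1, 183.3]), 11.55, 923) 0.20748676335656413
scene templ (array([527.9, 204.5]), array([ 79.8, 164.1]), 12.08, 1697) 0.029222810401593857
scene grip (array([507.9, 219.7]), array([22.4, 74.3]), 12.22, 234) 0.06309401309013446
glue (array([409.8,  -7.2]), array([19.3, 20.1]), 46.44, 63)
```

Emit:
{"op": "move_arm", "data": {
  "targets": [
    [1, -0.5, -0.3, 0, 0, -0.03],
    [3, -1.5, -1, 0, 0, -0.1],
    [6, -3, -2, 0, 0, -0.2],
    [10, -5, -3, 0, 0, -0.32],
    [14, -7, -4, 0, 0, -0.44],
    [18, -9, -5, 0, 0, -0.57],
    [22, -11, -6, 0, 0, -0.68],
    [24.3, -12.2, -6.5, 0, 0, -0.76]
  ]
}}

```text
time: 1.15
eef_pos: [0.3582, -0.3987, 0.2974]
ee_rot: [2.739, 1.537, 0.0]
force: [-0.1, -0.7, 0.4]
grip_width: 0.0852
grip_force: 0.0
```

```bash
cat >> h.py <<'E'
def tgt(p,yaw,s=None):
    """shift (cm) and turn to bring the TCP to p, tool down, tool x at world yaw (deg)"""
    s=s or monitor.get_state();A=R.from_rotvec(s['ee_rot']);y=np.radians(yaw)
    B=R.from_matrix(np.array([[np.cos(y),np.sin(y),0],[np.sin(y),-np.cos(y),0],[0,0,-1]]))
    print(round(s['time'],2),'at',np.round(s['eef_pos'],4),'shift cm',np.round(A.inv().apply(np.array(p)-s['eef_pos'])*100,2),'turn',np.round((A.inv()*B).as_rotvec(),4))
E
python3 -c "
from h import *
tgt([.56,-.22,.36],102)"
```

```text
1.15 at [ 0.3582 -0.3987  0.2974] shift cm [25.76  7.93 -6.26] turn [ 9.000e-04  7.000e-04 -7.572e-01]
```

Emit:
{"op": "move_arm", "data": {
  "targets": [
    [2, 0.6, -0.5, 0, 0, -0.07],
    [6, 1.9, -1.5, 0, 0, -0.18],
    [11, 3.4, -2.7, 0, 0, -0.31],
    [16, 4.9, -3.9, 0, 0, -0.44],
    [20, 6.2, -4.9, 0, 0, -0.57],
    [23.5, 7.2, -5.7, 0, 0, -0.68],
    [25.8, 7.9, -6.3, 0, 0, -0.757],
    [25.8, 7.9, -6.3, 0, 0, -0.757]
  ]
}}

```text
time: 2.15
eef_pos: [0.5603, -0.221, 0.3597]
ee_rot: [1.98, 2.439, 0.0]
force: [-0.1, 0.2, 0.5]
grip_width: 0.0856
grip_force: 0.0
```

Run:
```python
from h import *
s=monitor.get_state();im,d=grab_frame('wrist');cv2.imwrite('pics/w1.png',im[:,:,::-1])
np.savez('w1.npz',im=im,d=d,p=s['eef_pos'],r=s['ee_rot'])
P=cloud('wrist',d,s);z=P[...,2]
m=abs(z-.208)<.005;print('block',rect(m,onplane('wrist',.208,s)),np.median(z[m]))
P8=onplane('wrist',.216,s)
m=(z>.2125)&(z<.222)
n,l,st,c=cv2.connectedComponentsWithStats(m.astype(np.uint8))
for k in range(1,n):
    if st[k,4]>15: print(st[k],P8[l==k].mean(0),P8[l==k].max(0)-P8[l==k].min(0))
tgt([.508,.215,.25],102)
```

```text
block (array([ 545. , -202.8]), array([ 69.6, 179.1]), 11.6, 10949) 0.20743201230288244
[316 205   9   8  61] [ 0.56906242 -0.24625223  0.216     ] [0.00901325 0.00905944 0.        ]
2.2 at [ 0.5596 -0.2219  0.3594] shift cm [43.83  3.82 10.93] turn [-0.0001  0.0002 -0.005 ]
```

View pics/w1.png

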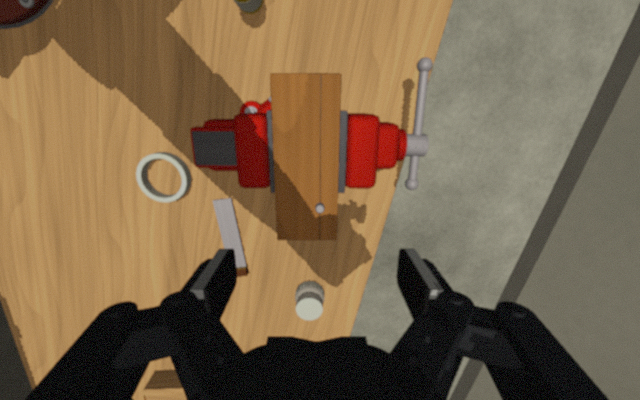

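The pin shows at pixel (320,208), which is world (0.569,-0.246). In the block frame that is x 14.9, y -47.5 mm, so it sits on the pin line as expected. Moving over to the template.

Emit:
{"op": "move_arm", "data": {
  "targets": [
    [1, 0.1, 0.2, 0, 0, 0],
    [4, 0.4, 0.8, 0, 0, 0],
    [8.5, 0.8, 2, 0, 0, 0],
    [14, 1.2, 3.5, 0, 0, 0],
    [20, 1.7, 5, 0, 0, 0],
    [26, 2.2, 6.5, 0, 0, 0],
    [32, 2.8, 8, 0, 0, 0],
    [37, 3.2, 9.2, 0, 0, 0]
  ]
}}

```text
time: 3.2
eef_pos: [0.5147, 0.1478, 0.2665]
ee_rot: [-1.986, -2.434, 0.0]
force: [-0.6, -0.1, 1.0]
grip_width: 0.0856
grip_force: 0.0
```

Emit:
{"op": "move_arm", "data": {
  "targets": [
    [3.5, 0.3, 0.9, 0, 0, 0],
    [6, 0.5, 1.5, 0, 0, 0],
    [7, 0.6, 1.8, 0, 0, 0],
    [7, 0.6, 1.8, 0, 0, 0],
    [7, 0.6, 1.8, 0, 0, 0],
    [7, 0.6, 1.8, 0, 0, 0],
    [7, 0.6, 1.8, 0, 0, 0],
    [7, 0.6, 1.8, 0, 0, 0]
  ]
}}

```text
time: 4.2
eef_pos: [0.508, 0.2156, 0.2493]
ee_rot: [1.985, 2.435, -0.0]
force: [-0.8, 0.4, 0.5]
grip_width: 0.0853
grip_force: 0.0
```

Run:
```python
from h import *
s=monitor.get_state();im,d=grab_frame('wrist');cv2.imwrite('pics/w2.png',im[:,:,::-1])
P=cloud('wrist',d,s);z=P[...,2];np.savez('w2.npz',im=im,d=d,p=s['eef_pos'],r=s['ee_rot'])
for lo,hi,h in ((.02,.04,.031),(.05,.08,.065)):
    m=(z>lo)&(z<hi)&(P[...,0]>.42)&(P[...,0]<.62)&(abs(P[...,1]-.2)<.12)
    if lo>.03: m=cv2.erode(m.astype(np.uint8),np.ones((2,2)))>0
    print(h,rect(m,onplane('wrist',h,s)),np.median(z[m]))
tgt([.508,.215,.2],102)
```

```text
0.031 (array([529.2, 199.8]), array([ 80.1, 161.4]), 12.11, 5862) 0.03041290965086721
0.065 (array([509.4, 214.3]), array([20.4, 68. ]), 12.17, 958) 0.06431245964878693
4.25 at [0.508  0.2157 0.2493] shift cm [-0.07 -0.01  4.93] turn [ 0.0001  0.0001 -0.0067]
```

View pics/w2.png

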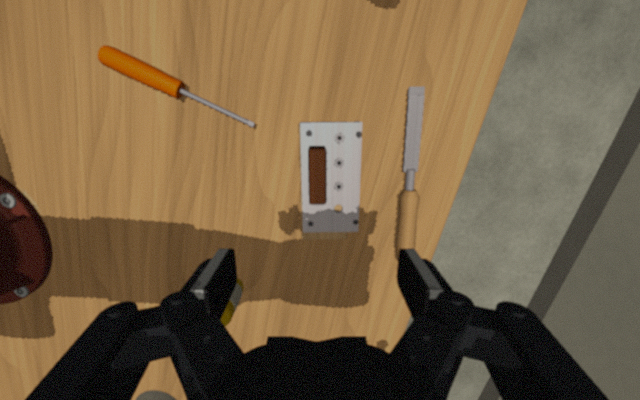

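The template plate is centred near pixel (331,177), the grip at (317,176), the bushes at (339,138/163/186) and the chisel at x≈410, all clear of the fingers except perhaps the bushes. I'll check the bush height.

Run:
```python
from h import *
f=np.load('w2.npz');s=dict(eef_pos=f['p'],ee_rot=f['r'])
P=cloud('wrist',f['d'],s)
c=np.array([.5094,.2143]);a=np.radians(12.1);q=P[...,:2]-c
X=q[...,0]*np.cos(a)+q[...,1]*np.sin(a)-.014;Y=-q[...,0]*np.sin(a)+q[...,1]*np.cos(a)+.012
z=P[...,2];m=(z>.0335)&(z<.1)&(X>.004)&(X<.045)&(abs(Y)<.08)
n,l,st,_=cv2.connectedComponentsWithStats(m.astype(np.uint8))
for k in range(1,n):
    w=l==k;print(st[k],X[w].min(),X[w].max(),Y[w].min(),Y[w].max(),z[w].max(),z[w].mean())
tgt([.5094,.2143,.045],102.1)
```

```text
[341 134   1   2   2] 0.01594034796299173 0.01596179213378225 0.05883239930130442 0.060018266825208805 0.03436073897230091 0.034112090346945845
[338 136   1   1   1] 0.012253086010719944 0.012253086010719944 0.05755501959299007 0.05755501959299007 0.03355683751892502 0.03355683751892502
[341 137   1   1   1] 0.016019469818677246 0.016019469818677246 0.05632043114169803 0.05632043114169803 0.03393354282825384 0.03393354282825384
[344 139   1   1   1] 0.019830924166444483 0.019830924166444483 0.05382316457662499 0.05382316457662499 0.034109556650188 0.034109556650188
[338 140   1   1   1] 0.012301664137502886 0.012301664137502886 0.052615788238403474 0.052615788238403474 0.033833715046489854 0.033833715046489854
[338 142   1   1   1] 0.01235219978431422 0.01235219978431422 0.05009272132559765 0.05009272132559765 0.03362758634125046 0.03362758634125046
[336 160   1   1   1] 0.010089780865204309 0.010089780865204309 0.0271326667780144 0.0271326667780144 0.033659742824433014 0.033659742824433014
[341 161   1   1   1] 0.016576462681171168 0.016576462681171168 0.025758832139324218 0.0257588
[... 317 characters left out ...]
6573 0.03388569576186573
[340 164   3   3   6] 0.015348988598743505 0.017969086187616848 0.01924374039991965 0.021857447860954726 0.03376857637140357 0.03364112267032247
[337 185   4   5   8] 0.011836821601971885 0.015820448086465724 -0.011929475728186697 -0.006383178509709524 0.03452322385545137 0.03388900522735253
[340 184   3   1   3] 0.015787163878397945 0.01843166257289927 -0.005020578329192647 -0.005012366938114295 0.03371117740633106 0.033668076552558546
[341 188   1   1   1] 0.01719342674244804 0.01719342674244804 -0.010494585195283738 -0.010494585195283738 0.0338088513435838 0.0338088513435838
4.25 at [0.508  0.2157 0.2493] shift cm [-0.16  0.11 20.43] turn [ 0.0001  0.0001 -0.0084]
```

Emit:
{"op": "move_arm", "data": {
  "targets": [
    [0, 0, 0.5, 0, 0, 0],
    [-0.1, 0.1, 2, 0, 0, -0.008],
    [-0.16, 0.1, 4.5, 0, 0, -0.008],
    [-0.16, 0.1, 8, 0, 0, -0.008],
    [-0.16, 0.1, 11.5, 0, 0, -0.008],
    [-0.16, 0.1, 14.5, 0, 0, -0.008],
    [-0.16, 0.1, 16.5, 0, 0, -0.008],
    [-0.16, 0.1, 17.5, 0, 0, -0.008]
  ]
}}

```text
time: 5.25
eef_pos: [0.5085, 0.2143, 0.0728]
ee_rot: [-1.974, -2.442, 0.002]
force: [0.1, 0.3, -0.3]
grip_width: 0.0855
grip_force: 0.0
```

Emit:
{"op": "move_arm", "data": {
  "targets": [
    [0, 0, 0.6, 0, 0, 0],
    [0, 0, 1.3, 0, 0, 0],
    [0, 0, 2, 0, 0, 0],
    [0, 0, 2.6, 0, 0, 0],
    [0, 0, 3.1, 0, 0, 0],
    [0, 0, 3.4, 0, 0, 0],
    [0, 0, 3.4, 0, 0, 0],
    [0, 0, 3.4, 0, 0, 0]
  ]
}}

```text
time: 6.25
eef_pos: [0.5093, 0.2145, 0.0405]
ee_rot: [1.975, 2.443, 0.0]
force: [-0.2, -0.2, 0.6]
grip_width: 0.0855
grip_force: 0.0
```

Emit:
{"op": "move_arm", "data": {
  "targets": [
    [0, 0, 0, 0, 0, 0],
    [0, 0, 0, 0, 0, 0],
    [0, 0, 0, 0, 0, 0],
    [0, 0, 0, 0, 0, 0],
    [0, 0, 0, 0, 0, 0],
    [0, 0, 0, 0, 0, 0],
    [0, 0, 0, 0, 0, 0],
    [0, 0, 0, 0, 0, 0]
  ],
  "grip": 0.0
}}

```text
time: 7.25
eef_pos: [0.5093, 0.2145, 0.0405]
ee_rot: [1.975, 2.443, 0.0]
force: [-1.0, -0.3, 4.6]
grip_width: 0.0204
grip_force: 61.0
```

Emit:
{"op": "move_arm", "data": {
  "targets": [
    [0, 0, -0.2, 0, 0, 0],
    [0, 0, -0.6, 0, 0, 0],
    [0, 0, -1.2, 0, 0, 0],
    [0, 0, -2.2, 0, 0, 0],
    [0, 0, -3.5, 0, 0, 0],
    [0, 0, -5.5, 0, 0, 0],
    [0, 0, -8, 0, 0, 0],
    [0, 0, -11, 0, 0, 0]
  ]
}}

```text
time: 8.25
eef_pos: [0.5091, 0.2145, 0.1521]
ee_rot: [1.975, 2.443, 0.0]
force: [0.6, -0.2, -3.6]
grip_width: 0.0209
grip_force: 60.0
```

Emit:
{"op": "move_arm", "data": {
  "targets": [
    [0, 0, -3.5, 0, 0, 0],
    [0, 0, -7, 0, 0, 0],
    [0, 0, -10.5, 0, 0, 0],
    [0, 0, -13.5, 0, 0, 0],
    [0, 0, -15, 0, 0, 0],
    [0, 0, -15.5, 0, 0, 0],
    [0, 0, -15.5, 0, 0, 0],
    [0, 0, -15.5, 0, 0, 0]
  ]
}}

```text
time: 9.25
eef_pos: [0.5088, 0.2144, 0.304]
ee_rot: [-1.974, -2.442, 0.002]
force: [-1.0, -0.2, -3.3]
grip_width: 0.0209
grip_force: 60.1
```

Run:
```python
from h import *
s=monitor.get_state();im,d=grab_frame('wrist');cv2.imwrite('pics/w3.png',im[:,:,::-1])
np.savez('w3.npz',im=im,d=d,p=s['eef_pos'],r=s['ee_rot'])
T=calibration('wrist')['tool_from_camera']
P=(rays('wrist')*d[...,None])@T[:3,:3].T+T[:3,3]
m=(abs(P[...,2]+.0095)<.006)&(abs(P[...,0])<.12)&(abs(P[...,1])<.09)
q=P[m];A=np.c_[q[:,:2],np.ones(len(q))];co=np.linalg.lstsq(A,q[:,2],rcond=None)[0]
print('plate top plane in tool: slopes',co,'n',m.sum());print(rect(m,P),s['force'],s['ft_torque'])
a=np.radians(11.6);C=np.array([.545,-.2028])
g=C+[np.cos(a)*-.0135-np.sin(a)*.0045,np.sin(a)*-.0135+np.cos(a)*.0045];print('home grip',g)
tgt([*g,.27],101.6)
```

```text
plate top plane in tool: slopes [ 0.0307726   0.00357543 -0.01087861] n 697
(array([32.9, -0.1]), array([ 3.5, 21.9]), 0.24, 311) [-0.97574815 -0.23895301 -3.28644118] [-0.00778638  0.06209872  0.01486257]
home grip [ 0.53087088 -0.20110646]
9.3 at [0.5088 0.2144 0.3041] shift cm [-41.09  -6.53   3.42] turn [-0.0018  0.      0.0085]
```

View pics/w3.png

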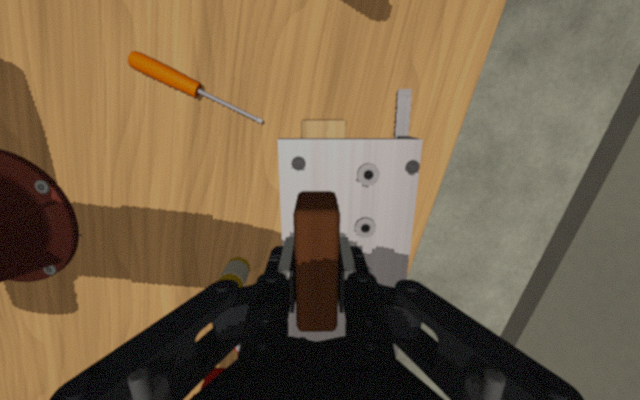

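The template hangs in the hand at pixels (279–420, 139+), with the grip at (316,260) and bushes at (368,174) and (365,227). Now its pose in the hand, from the white plate pixels only.

```bash
cat >> h.py <<'E'
def hand(im,d):
    T=calibration('wrist')['tool_from_camera'];r=rays('wrist')@T[:3,:3].T
    P=r*d[...,None]+T[:3,3]
    w=np.zeros((400,640),bool);w[142:186,284:414]=1
    m=w&(im.min(-1)>120)&(im.max(-1).astype(int)-im.min(-1)<40)&(abs(P[...,2]+.01)<.012)
    q=P[m];A=np.c_[q[:,:2],np.ones(len(q))]
    for _ in range(3):
        co=np.linalg.lstsq(A,q[:,2],rcond=None)[0];k=abs(A@co-q[:,2])<.0015;A,q=A[k],q[k]
    t=(co[2]+co[0]*T[0,3]+co[1]*T[1,3]-T[2,3])/(r[...,2]-co[0]*r[...,0]-co[1]*r[...,1])
    Q=r*t[...,None]+T[:3,3]   # rays on the plate plane
    on=(im.min(-1)>105)&(im.max(-1).astype(int)-im.min(-1)<45)
    E=[]
    for v in range(150,186,3):
        c=np.flatnonzero(on[v,255:440])+255;E.append((Q[v,c.min()],Q[v,c.max()]))
    E=np.array(E);top=[]
    for u in range(290,408,6):
        rr=np.flatnonzero(on[125:170,u])+125;top.append(Q[rr.min(),u])
    top=np.array(top)
    fl=lambda a,i,j:np.polyfit(a[:,i],a[:,j],1)
    print('plane',co,'n',len(q));print('-x edge y(x)',fl(E[:,0],0,1),'+x edge',fl(E[:,1],0,1),'+y edge x(y)',fl(top,1,0),np.median(top[:,0]))
E
python3 - <<'E'
from h import *
f=np.load('w3.npz');hand(f['im'],f['d'])
E
```

```text
plane [0. 0. 0.] n 0
-x edge y(x) [ 0.00188531 -0.0198182 ] +x edge [0.04031951 0.04904715] +y edge x(y) [0.05251448 0.06356617] 0.06351675251911457
```

Run:
```python
from h import *
f=np.load('w3.npz');im,d=f['im'],f['d']
T=calibration('wrist')['tool_from_camera'];P=(rays('wrist')*d[...,None])@T[:3,:3].T+T[:3,3]
for v in (130,145,160,190,240):
  for u in (284,300,340,400,416): print(v,u,im[v,u],np.round(P[v,u]*1000,1))
```

```text
130 284 [176 136  85] [ 45.  -50.8 304.9]
130 300 [171 134  88] [ 44.9 -25.8 305.1]
130 340 [180 152 105] [ 46.7  34.7 280.6]
130 400 [154 149 148] [ 45.8 127.1 293. ]
130 416 [180 144  94] [ 44.9 155.7 304.9]
145 284 [178 178 173] [ 59.3 -17.7   9.9]
145 300 [179 182 178] [59.3 -9.  10. ]
145 340 [180 174 172] [59.3 12.5  9.6]
145 400 [176 169 166] [59.2 45.1 10.3]
145 416 [164 158 152] [59.3 53.7 10. ]
160 284 [177 177 170] [ 51.1 -18.    9.9]
160 300 [82 79 84] [51.2 -9.2  9.3]
160 340 [176 170 166] [51.2 12.7  9.3]
160 400 [175 166 162] [51.3 45.3  8.7]
160 416 [141 136 131] [51.  54.6 10.3]
190 284 [178 172 170] [ 33.8 -18.7  10.6]
190 300 [178 173 170] [33.9 -9.5 10. ]
190 340 [176 168 165] [34.  13.2  9.9]
190 400 [172 164 160] [33.8 47.4 10.4]
190 416 [169 151 138] [33.8 56.5 10.2]
240 284 [139 130 130] [  2.2 -19.8  10.7]
240 300 [94 54 37] [ 19.4  -7.9 -23.7]
240 340 [69 69 62] [11.1 12.4 -7. ]
240 400 [171 161 157] [ 1.9 50.6 11.3]
240 416 [176 138  89] [-145.6  176.6  305.5]
```

Sign slip on my part: the tool's z points down, so the plate is at +10 mm.

```bash
sed -i "s/P\[...,2\]+.01)<.012/P[...,2]-.01)<.004/" h.py
python3 - <<'E'
from h import *
f=np.load('w3.npz');hand(f['im'],f['d'])
E
```

```text
plane [0.00229627 0.00102092 0.00994733] n 5024
-x edge y(x) [ 0.0015682 -0.0211812] +x edge [0.0411692  0.05274115] +y edge x(y) [0.05241811 0.06249497] 0.06244428857039462
```

```bash
cat >> h.py <<'E'
YAW=11.6;C=np.array([.545,-.2028])
def bt(dx,dy,z):
    "TCP target: template displaced dx,dy mm (block axes) from home"
    a=np.radians(YAW);q=np.array([-13.5+dx,5.0+dy])/1000
    tgt([C[0]+np.cos(a)*q[0]-np.sin(a)*q[1],C[1]+np.sin(a)*q[0]+np.cos(a)*q[1],z],90+YAW)
def loc():
    "where the template is relative to home, block axes mm"
    s=monitor.get_state();a=np.radians(YAW);d=(s['eef_pos'][:2]-C)*1000
    R2=np.array([[np.cos(a),np.sin(a)],[-np.sin(a),np.cos(a)]])
    x=R.from_rotvec(s['ee_rot']).as_matrix()[:,0];print(round(s['time'],2),'off',np.round(R2@d-[-13.5,5.0],2),'z',round(s['eef_pos'][2],4),'yaw',np.degrees(np.arctan2(x[1],x[0]))-90,'F block axes',np.round(R2@s['force'][:2],1),round(s['force'][2],1),'M',np.round(s['ft_torque'],2))
E
python3 -c "
from h import *
bt(3,10,.30)"
```

```text
9.3 at [0.5088 0.2144 0.3041] shift cm [-40.04  -6.23   0.42] turn [-0.0018  0.      0.0085]
```

Emit:
{"op": "move_arm", "data": {
  "targets": [
    [-0.5, -0.1, 0, 0, 0, 0],
    [-2, -0.3, 0, 0, 0, 0.002],
    [-4.5, -0.7, 0, 0, 0, 0.004],
    [-8, -1.2, 0.1, 0, 0, 0.006],
    [-12, -1.9, 0.1, 0, 0, 0.008],
    [-16.5, -2.6, 0.2, 0, 0, 0.008],
    [-21, -3.3, 0.2, 0, 0, 0.008],
    [-25.5, -4, 0.2, 0, 0, 0.008]
  ]
}}

```text
time: 10.3
eef_pos: [0.523, -0.0456, 0.3033]
ee_rot: [1.985, 2.434, -0.0]
force: [0.3, -1.1, -3.8]
grip_width: 0.0209
grip_force: 60.0
```

Emit:
{"op": "move_arm", "data": {
  "targets": [
    [-4, -0.6, 0, 0, 0, 0],
    [-7.5, -1.1, 0.1, 0, 0, 0],
    [-10.5, -1.6, 0.1, 0, 0, 0],
    [-12.7, -2, 0.2, 0, 0, 0],
    [-14, -2.2, 0.2, 0, 0, 0],
    [-14.5, -2.2, 0.2, 0, 0, 0],
    [-14.5, -2.2, 0.2, 0, 0, 0],
    [-14.5, -2.2, 0.2, 0, 0, 0]
  ]
}}

```text
time: 11.3
eef_pos: [0.5313, -0.1889, 0.3014]
ee_rot: [1.984, 2.436, 0.0]
force: [-0.2, -0.7, -3.3]
grip_width: 0.0212
grip_force: 60.0
```

```bash
python3 -c "
from h import *
loc();bt(3,10,.235)"
```

```text
11.3 off [ 2.83 11.36] z 0.3014 yaw 11.684818101551329 F block axes [-0.4 -0.6] -3.3 M [ 0.04  0.03 -0.01]
11.3 at [ 0.5313 -0.1889  0.3014] shift cm [-0.14  0.02  6.64] turn [ 0.0001 -0.      0.0015]
```

Emit:
{"op": "move_arm", "data": {
  "targets": [
    [0, 0.05, 1, 0, 0, 0],
    [-0.1, 0.1, 2.2, 0, 0, 0],
    [-0.1, 0.1, 3.4, 0, 0, 0],
    [-0.1, 0.1, 4.4, 0, 0, 0],
    [-0.1, 0.1, 5.2, 0, 0, 0],
    [-0.1, 0.1, 5.8, 0, 0, 0],
    [-0.1, 0.1, 6.1, 0, 0, 0],
    [-0.1, 0.1, 6.1, 0, 0, 0]
  ]
}}

```text
time: 12.3
eef_pos: [0.5323, -0.1905, 0.2403]
ee_rot: [1.985, 2.435, -0.0]
force: [0.6, 0.7, -2.9]
grip_width: 0.0212
grip_force: 60.0
```

```bash
python3 -c "
from h import *
loc();bt(3.5,10,.232)
im,d=grab_frame('scene');cv2.imwrite('pics/s4.png',cv2.resize(im[90:240,230:390,::-1],(800,750))[:600])"
```

```text
12.3 off [3.58 9.57] z 0.2403 yaw 11.627576429097886 F block axes [0.7 0.6] -2.9 M [-0.    0.08 -0.04]
12.3 at [ 0.5323 -0.1905  0.2403] shift cm [ 0.04 -0.01  0.83] turn [0.0001 0.0002 0.0005]
```

View pics/s4.png

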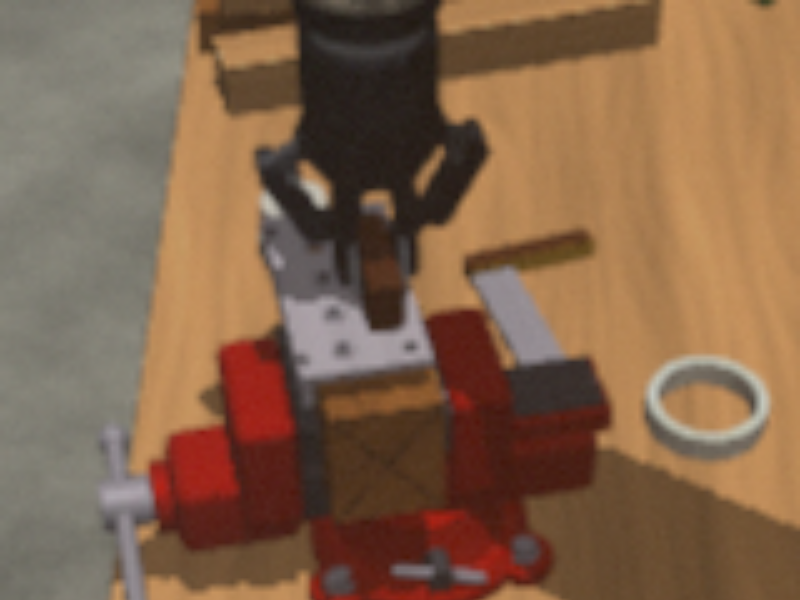

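The crop shows the template over the block, the fence hanging just outside the +x side (about pixel (290,370)). I'll lower it gently until it rides on the pin.

Emit:
{"op": "move_arm", "data": {
  "targets": [
    [0, 0, 0.2, 0, 0, 0],
    [0, 0, 0.4, 0, 0, 0],
    [0, 0, 0.55, 0, 0, 0],
    [0, 0, 0.65, 0, 0, 0],
    [0, 0, 0.7, 0, 0, 0],
    [0, 0, 0.75, 0, 0, 0],
    [0, 0, 0.8, 0, 0, 0],
    [0, 0, 0.8, 0, 0, 0]
  ]
}}

```text
time: 13.35
eef_pos: [0.5323, -0.1905, 0.2323]
ee_rot: [1.985, 2.435, -0.0]
force: [-0.3, -0.5, -3.3]
grip_width: 0.0213
grip_force: 60.0
```

Emit:
{"op": "move_arm", "data": {
  "targets": [
    [0, 0, 0.02, 0, 0, 0],
    [0, 0, 0.04, 0, 0, 0],
    [0, 0, 0.06, 0, 0, 0],
    [0, 0, 0.07, 0, 0, 0],
    [0, 0, 0.08, 0, 0, 0],
    [0, 0, 0.08, 0, 0, 0],
    [0, 0, 0.08, 0, 0, 0],
    [0, 0, 0.08, 0, 0, 0]
  ]
}}

```text
time: 14.35
eef_pos: [0.5324, -0.1905, 0.2315]
ee_rot: [1.985, 2.435, -0.0]
force: [-0.4, 0.4, -2.9]
grip_width: 0.021
grip_force: 60.0
```

Emit:
{"op": "move_arm", "data": {
  "targets": [
    [0, 0, 0.02, 0, 0, 0],
    [0, 0, 0.04, 0, 0, 0],
    [0, 0, 0.06, 0, 0, 0],
    [0, 0, 0.07, 0, 0, 0],
    [0, 0, 0.08, 0, 0, 0],
    [0, 0, 0.08, 0, 0, 0],
    [0, 0, 0.08, 0, 0, 0],
    [0, 0, 0.08, 0, 0, 0]
  ]
}}

```text
time: 15.35
eef_pos: [0.5324, -0.1904, 0.231]
ee_rot: [1.985, 2.435, 0.0]
force: [-3.3, 4.2, 4.5]
grip_width: 0.0213
grip_force: 61.1
```

Contact at 7.6 N, so it's riding on the pin. Easing slightly and bringing the fence in towards the block side.

Emit:
{"op": "move_arm", "data": {
  "targets": [
    [0, 0, -0.03, 0, 0, 0],
    [0, -0.05, -0.03, 0, 0, 0],
    [0, -0.1, -0.03, 0, 0, 0],
    [0, -0.15, -0.03, 0, 0, 0],
    [0, -0.2, -0.03, 0, 0, 0],
    [0, -0.25, -0.03, 0, 0, 0],
    [0, -0.25, -0.03, 0, 0, 0],
    [0, -0.25, -0.03, 0, 0, 0]
  ]
}}

```text
time: 16.35
eef_pos: [0.5299, -0.1913, 0.231]
ee_rot: [1.985, 2.434, -0.001]
force: [3.2, -0.5, 2.9]
grip_width: 0.0208
grip_force: 60.7
```

```bash
python3 -c "
from h import *
loc()"
```

```text
16.35 off [1.05 9.32] z 0.231 yaw 11.61724731842169 F block axes [ 3.  -1.1] 2.9 M [-0.45 -0.74  0.15]
```

Emit:
{"op": "move_arm", "data": {
  "targets": [
    [0, -0.01, 0, 0, 0, 0],
    [0, -0.02, 0, 0, 0, 0],
    [0, -0.03, 0, 0, 0, 0],
    [0, -0.04, 0, 0, 0, 0],
    [0, -0.05, 0, 0, 0, 0],
    [0, -0.06, 0, 0, 0, 0],
    [0, -0.06, 0, 0, 0, 0],
    [0, -0.06, 0, 0, 0, 0]
  ]
}}

```text
time: 17.35
eef_pos: [0.5293, -0.1911, 0.231]
ee_rot: [1.985, 2.435, -0.0]
force: [3.2, -0.6, 2.3]
grip_width: 0.021
grip_force: 60.7
```

```bash
python3 -c "
from h import *
loc()"
```

```text
17.35 off [0.51 9.64] z 0.231 yaw 11.634296829484995 F block axes [ 3.  -1.2] 2.3 M [-0.42 -0.9   0.16]
```

Emit:
{"op": "move_arm", "data": {
  "targets": [
    [0, -0.01, 0, 0, 0, 0],
    [0, -0.02, 0, 0, 0, 0],
    [0, -0.03, 0, 0, 0, 0],
    [0, -0.04, 0, 0, 0, 0],
    [0, -0.05, 0, 0, 0, 0],
    [0, -0.05, 0, 0, 0, 0],
    [0, -0.05, 0, 0, 0, 0],
    [0, -0.05, 0, 0, 0, 0]
  ]
}}

```text
time: 18.35
eef_pos: [0.5288, -0.1911, 0.231]
ee_rot: [1.985, 2.435, 0.0]
force: [2.9, 0.3, 2.4]
grip_width: 0.0209
grip_force: 60.8
```

```bash
python3 -c "
from h import *
loc()"
```

```text
18.35 off [0.02 9.67] z 0.231 yaw 11.635883343519723 F block axes [ 2.9 -0.3] 2.4 M [-0.05 -1.03  0.27]
```

Emit:
{"op": "move_arm", "data": {
  "targets": [
    [0, -0.01, 0, 0, 0, 0],
    [0, -0.02, 0, 0, 0, 0],
    [0, -0.03, 0, 0, 0, 0],
    [0, -0.04, 0, 0, 0, 0],
    [0, -0.05, 0, 0, 0, 0],
    [0, -0.05, 0, 0, 0, 0],
    [0, -0.05, 0, 0, 0, 0],
    [0, -0.05, 0, 0, 0, 0]
  ]
}}

```text
time: 19.35
eef_pos: [0.5284, -0.1912, 0.231]
ee_rot: [1.985, 2.435, 0.0]
force: [3.8, 1.2, 3.1]
grip_width: 0.0207
grip_force: 60.8
```

```bash
python3 -c "
from h import *
loc()"
```

```text
19.35 off [-0.43  9.65] z 0.231 yaw 11.633550224927205 F block axes [4.  0.4] 3.1 M [ 0.06 -1.29  0.16]
```

Emit:
{"op": "move_arm", "data": {
  "targets": [
    [0, -0.01, 0, 0, 0, 0],
    [0, -0.02, 0, 0, 0, 0],
    [0, -0.03, 0, 0, 0, 0],
    [0, -0.04, 0, 0, 0, 0],
    [0, -0.05, 0, 0, 0, 0],
    [0, -0.05, 0, 0, 0, 0],
    [0, -0.05, 0, 0, 0, 0],
    [0, -0.05, 0, 0, 0, 0]
  ]
}}

```text
time: 20.35
eef_pos: [0.5283, -0.1912, 0.231]
ee_rot: [1.984, 2.435, 0.001]
force: [6.1, 2.6, 2.1]
grip_width: 0.0211
grip_force: 60.6
```

```bash
python3 -c "
from h import *
loc()"
```

```text
20.35 off [-0.55  9.69] z 0.231 yaw 11.634226554933434 F block axes [6.5 1.4] 2.1 M [ 0.2  -1.75  0.09]
```

The fence touched the block side at x-offset -0.5 mm. I'll back off a hair and slide along the block towards -y.

Emit:
{"op": "move_arm", "data": {
  "targets": [
    [0, 0.05, 0, 0, 0, 0],
    [-0.1, 0.06, 0, 0, 0, 0],
    [-0.2, 0.06, 0, 0, 0, 0],
    [-0.3, 0.06, 0, 0, 0, 0],
    [-0.4, 0.06, 0, 0, 0, 0],
    [-0.5, 0.06, 0, 0, 0, 0],
    [-0.6, 0.06, 0, 0, 0, 0],
    [-0.65, 0.06, 0, 0, 0, 0]
  ]
}}

```text
time: 21.35
eef_pos: [0.5294, -0.1963, 0.2311]
ee_rot: [-1.983, -2.434, -0.002]
force: [1.0, 7.8, 5.5]
grip_width: 0.0209
grip_force: 61.2
```

```bash
python3 -c "
from h import *
loc()"
```

```text
21.35 off [-0.51  4.47] z 0.2311 yaw 11.66276884661022 F block axes [2.6 7.4] 5.5 M [ 1.43 -0.75  0.11]
```

Emit:
{"op": "move_arm", "data": {
  "targets": [
    [0, 0.01, 0, 0, 0, 0],
    [-0.05, 0.01, 0, 0, 0, 0],
    [-0.1, 0.01, 0, 0, 0, 0],
    [-0.15, 0.01, 0, 0, 0, 0],
    [-0.2, 0.01, 0, 0, 0, 0],
    [-0.2, 0.01, 0, 0, 0, 0],
    [-0.2, 0.01, 0, 0, 0, 0],
    [-0.2, 0.01, 0, 0, 0, 0]
  ]
}}

```text
time: 22.35
eef_pos: [0.5298, -0.1986, 0.2308]
ee_rot: [-1.983, -2.434, -0.001]
force: [2.3, 5.4, 4.2]
grip_width: 0.021
grip_force: 61.0
```

```bash
python3 -c "
from h import *
loc()"
```

```text
22.35 off [-0.52  2.17] z 0.2308 yaw 11.647278091780336 F block axes [3.4 4.8] 4.2 M [ 1.08 -0.74  0.09]
```

Emit:
{"op": "move_arm", "data": {
  "targets": [
    [-0.02, 0.02, 0, 0, 0, 0],
    [-0.04, 0.02, 0, 0, 0, 0],
    [-0.06, 0.02, 0, 0, 0, 0],
    [-0.08, 0.02, 0, 0, 0, 0],
    [-0.1, 0.02, 0, 0, 0, 0],
    [-0.12, 0.02, 0, 0, 0, 0],
    [-0.14, 0.02, 0, 0, 0, 0],
    [-0.15, 0.02, 0, 0, 0, 0]
  ]
}}

```text
time: 23.35
eef_pos: [0.5305, -0.2012, 0.231]
ee_rot: [-1.985, -2.435, 0.001]
force: [0.5, 0.2, -3.2]
grip_width: 0.0209
grip_force: 60.0
```

```bash
python3 -c "
from h import *
loc()"
```

```text
23.35 off [-0.37 -0.56] z 0.231 yaw 11.619685721732168 F block axes [0.5 0.1] -3.2 M [0.04 0.04 0.04]
```

The pin reaction vanished at y-offset -0.5 mm, so the hole is over the pin. Lowering gently.

Emit:
{"op": "move_arm", "data": {
  "targets": [
    [0, 0, 0.05, 0, 0, 0],
    [0, 0, 0.1, 0, 0, 0],
    [0, 0, 0.15, 0, 0, 0],
    [0, 0, 0.2, 0, 0, 0],
    [0, 0, 0.25, 0, 0, 0],
    [0, 0, 0.3, 0, 0, 0],
    [0, 0, 0.3, 0, 0, 0],
    [0, 0, 0.3, 0, 0, 0]
  ]
}}

```text
time: 24.35
eef_pos: [0.5307, -0.201, 0.228]
ee_rot: [1.985, 2.435, -0.0]
force: [-0.4, -0.4, -3.6]
grip_width: 0.021
grip_force: 60.0
```

```bash
python3 -c "
from h import *
loc()"
```

```text
24.35 off [-0.14 -0.4 ] z 0.228 yaw 11.629537658822201 F block axes [-0.5 -0.3] -3.6 M [-0.    0.04 -0.01]
```

Emit:
{"op": "move_arm", "data": {
  "targets": [
    [0, 0, 0.05, 0, 0, 0],
    [0, 0, 0.1, 0, 0, 0],
    [0, 0, 0.15, 0, 0, 0],
    [0, 0, 0.2, 0, 0, 0],
    [0, 0, 0.25, 0, 0, 0],
    [0, 0, 0.3, 0, 0, 0],
    [0, 0, 0.35, 0, 0, 0],
    [0, 0, 0.38, 0, 0, 0]
  ]
}}

```text
time: 25.35
eef_pos: [0.5307, -0.201, 0.2241]
ee_rot: [-1.985, -2.435, 0.0]
force: [0.0, -0.5, -3.3]
grip_width: 0.0205
grip_force: 60.0
```

```bash
python3 -c "
from h import *
loc()"
```

```text
25.35 off [-0.14 -0.39] z 0.2241 yaw 11.63083572411395 F block axes [-0.1 -0.5] -3.3 M [ 0.01  0.04 -0.03]
```

Emit:
{"op": "move_arm", "data": {
  "targets": [
    [0, 0, 0.02, 0, 0, 0],
    [0, 0, 0.04, 0, 0, 0],
    [0, 0, 0.06, 0, 0, 0],
    [0, 0, 0.08, 0, 0, 0],
    [0, 0, 0.1, 0, 0, 0],
    [0, 0, 0.11, 0, 0, 0],
    [0, 0, 0.11, 0, 0, 0],
    [0, 0, 0.11, 0, 0, 0]
  ]
}}

```text
time: 26.35
eef_pos: [0.5308, -0.201, 0.2235]
ee_rot: [1.985, 2.435, -0.0]
force: [-2.8, 1.6, 3.3]
grip_width: 0.0206
grip_force: 60.7
```

```bash
python3 -c "
from h import *
loc()"
```

```text
26.35 off [-0.1  -0.41] z 0.2235 yaw 11.631029583884683 F block axes [-2.4  2.1] 3.3 M [ 0.32  0.6  -0.02]
```

Emit:
{"op": "move_arm", "data": {
  "targets": [
    [0, -0.01, 0, 0, 0, 0],
    [0, -0.02, 0, 0, 0, 0],
    [0, -0.03, 0, 0, 0, 0],
    [0, -0.03, 0.01, 0, 0, 0],
    [0, -0.03, 0.02, 0, 0, 0],
    [0, -0.03, 0.03, 0, 0, 0],
    [0, -0.03, 0.03, 0, 0, 0],
    [0, -0.03, 0.03, 0, 0, 0]
  ]
}}

```text
time: 27.35
eef_pos: [0.5308, -0.201, 0.2235]
ee_rot: [1.984, 2.434, 0.001]
force: [-2.0, 2.2, 6.5]
grip_width: 0.0209
grip_force: 61.4
```

Emit:
{"op": "move_arm", "data": {
  "targets": [
    [0, 0, -0.04, 0, 0, 0],
    [0, 0, -0.04, 0, 0, 0],
    [0, 0, -0.04, 0, 0, 0],
    [0, 0, -0.04, 0, 0, 0],
    [0, 0, -0.04, 0, 0, 0],
    [0, 0, -0.04, 0, 0, 0],
    [0, 0, -0.04, 0, 0, 0],
    [0, 0, -0.04, 0, 0, 0]
  ],
  "grip": 0.9
}}

```text
time: 28.35
eef_pos: [0.5304, -0.2011, 0.2232]
ee_rot: [1.985, 2.435, -0.0]
force: [0.9, -0.8, 0.4]
grip_width: 0.0769
grip_force: 0.0
```

```bash
python3 -c "
from h import *
loc();print(monitor.get_state()['grip_width'])"
```

```text
28.35 off [-0.43 -0.4 ] z 0.2232 yaw 11.630025687701234 F block axes [ 0.8 -0.9] 0.4 M [-0.03 -0.01 -0.03]
0.07685247917837094
```

Released. Retracting straight up, then checking the fit.

Emit:
{"op": "move_arm", "data": {
  "targets": [
    [0, 0, -0.3, 0, 0, 0],
    [0, 0, -1, 0, 0, 0],
    [0, 0, -2, 0, 0, 0],
    [0, 0, -3.5, 0, 0, 0],
    [0, 0, -5.5, 0, 0, 0],
    [0, 0, -8, 0, 0, 0],
    [0, 0, -10.5, 0, 0, 0],
    [0, 0, -12.5, 0, 0, 0]
  ]
}}

```text
time: 29.35
eef_pos: [0.5306, -0.2012, 0.3505]
ee_rot: [1.984, 2.434, 0.0]
force: [0.4, -0.5, -0.5]
grip_width: 0.0772
grip_force: 0.0
```

Emit:
{"op": "move_arm", "data": {
  "targets": [
    [1, 0, -1, 0, 0, 0],
    [2, 0, -1.5, 0, 0, 0],
    [3, 0, -1.5, 0, 0, 0],
    [3, 0, -1.5, 0, 0, 0],
    [3, 0, -1.5, 0, 0, 0],
    [3, 0, -1.5, 0, 0, 0],
    [3, 0, -1.5, 0, 0, 0],
    [3, 0, -1.5, 0, 0, 0]
  ]
}}

```text
time: 30.35
eef_pos: [0.5244, -0.1718, 0.3631]
ee_rot: [-1.985, -2.435, 0.0]
force: [-0.2, -0.3, 0.2]
grip_width: 0.0766
grip_force: 0.0
```

Run:
```python
from h import *
s=monitor.get_state();im,d=grab_frame('wrist');cv2.imwrite('pics/w5.png',im[:,:,::-1])
P=cloud('wrist',d,s);a=np.radians(YAW);q=P[...,:2]-C
X=q[...,0]*np.cos(a)+q[...,1]*np.sin(a);Y=-q[...,0]*np.sin(a)+q[...,1]*np.cos(a);z=P[...,2]
m=(abs(z-.214)<.006)&(abs(X)<.042)&(Y>-.08)&(Y<.065)
g=m&(z<.2165)&((X>.0)|(X<-.03))
A=np.c_[X[g],Y[g],np.ones(g.sum())];print('plane slopes,z',np.linalg.lstsq(A,z[g],rcond=None)[0])
mm=(abs(z-.214)<.003)&(abs(X)<.07)&(abs(Y)<.1);print(rect(mm,onplane('wrist',.214,s)),s['time'],s['force'])
```

```text
plane slopes,z [4.27555340e-05 3.01520776e-03 2.13570520e-01]
(array([ 550.6, -208.9]), array([ 77.9, 147.5]), 11.64, 6969) 30.35 [-0.15613096 -0.25630358  0.15731488]
```

View pics/w5.png

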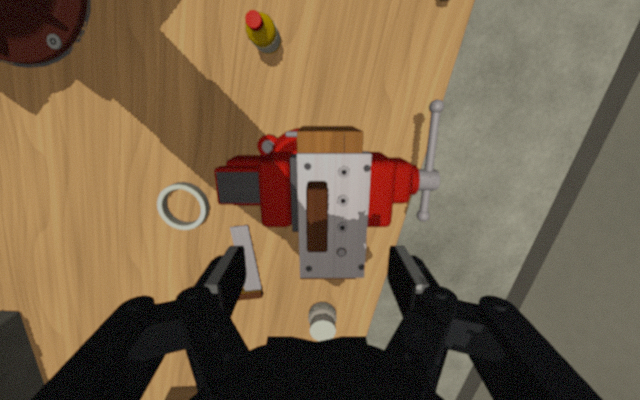

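The plate sits flat at z 0.2136 and aligned at 11.64°. The pin fills the hole at pixel (341,252), and nothing else has moved. Handing in.

```bash
python3 -c "
from rig import workorder
print(workorder.job_done())"
```

```text
the job is handed in; nothing more can be done
None
```

The template is fitted on the oak block: index hole over the pin, plate flush, fence on the screw side within its 0.5 mm play; I let go, backed the arm off and handed in at about 30 s, with contact forces no more than about 10 N.

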